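# Hold a cartridge home in the leak-test jig

### The job

Draw the red-knobbed safety pin up out of the leak-test jig and park it hanging by its collar in the notch of the yellow-topped bracket, well inside the notch and let go. Then push the cartridge along its two rods against the sprung brass nozzle until its end is hard against the blue stop block, and keep it pressed there: finish holding it with the gripper's fingers, without letting go. Leave the jar, bottle, bin, wrench and tub standing where they are.

Things in the scene. Friction and masses are not known exactly. Their poses are not given: they have to be found in the camera images.
- jig: Fixed leak-test jig: aluminium base 300 x 90 x 24 mm carrying a cradle of two parallel steel rods along its own x (10 mm thick, centres 26 mm apart, rod tops 40 mm above the table), from x = -137 mm to the stop block; rod supports lie lower. Origin: centre of the base's underside, on the table. Its +x is the pressing direction, away from the robot.
- stop_block: The hard stop: blue fixed block at the far end of the jig, 40 mm thick along the jig's x, 64 mm wide, its top 82 mm above the table (a 6 mm brass stub on top ends at 88 mm). Origin: bottom middle of the face that looks at the cartridge, 24 mm above the table.
- stop_face (a point): Point on the stop block's face, where the axis of the nozzle and of the cradle pierces it, 51.5 mm above the table; its x is the pressing direction, y to the left, z up. The cartridge is home when its middle lies 40 mm behind this point (x = -40 mm in this frame).
- plunger (a joint): Travel (m) of the sprung brass nozzle, a 16 mm round plunger on the cradle's axis, pressed in along the jig's +x. At 0 it stands 14 mm proud of the stop block's face; it reads 0.014 when flush, the cartridge then being home against the rigid block.
- nozzle_tip (a point): Centre of the sprung nozzle's tip face. The spring pushes with about 2.5 N at first touch, rising evenly to about 6 N when flush; friction of the cartridge on the rods adds 1 to 4 N. If let go, the cartridge is driven back off the stop.
- cartridge: Loose round cartridge, 32 mm diameter, 80 mm long, 0.14 to 0.24 kg: steel tube, white ends, green band. On the two rods, on this side of the pin. Origin: its middle, 51.5 mm above the table; its x is its axis, towards the stop block (it may roll). Pinch it across its sides from above (fingertips at 43 mm or higher, clear of the rods) and slide it (a hard pinch adds drag), or push its near end.
- pin: Loose upright safety pin, 60 g, 108 mm tall, standing in a bore of the jig between cartridge and nozzle, so that it bars the cartridge's way. From its foot up: steel shank 10 mm diameter, 75 mm long; collar 24 mm diameter, 5 mm thick; red knob 16 mm diameter, 28 mm tall, to grip. Origin: centre of its foot; z along the pin, up.
- pin_collar (a point): On the pin's axis at the underside of its collar, 75 mm above the foot; 79 mm above the table while in the bore.
- pin_knob (a point): Middle of the pin's red knob, 94 mm above the foot.
- bore (a point): Mouth of the pin's bore in the top of the jig's base, 24 mm above the table. The bore is vertical, 11 mm wide and 20 mm deep; the pin's foot rests on its bottom.
- bracket: Fixed parking bracket left or right of the jig: grey foot 64 x 60 x 8 mm, upright on its +x side, yellow top plate 62 x 60 x 8 mm with its top 92 mm above the table. A 14 mm wide notch runs in the plate from its -x edge (towards the robot), open there, above and below, to 7 mm past the plate's middle. Origin: centre of its underside.
- notch (a point): Where the pin's collar underside should rest: on the notch's centre line, on the plate's top, 92 mm above the table. The notch's blind end is 7 mm further along +x, its mouth 30 mm along -x. The shank can be lowered into it from above or slid in from the mouth; a hanging pin's foot is 17 mm above the table.
- jar: Bystander: white screw jar, 60 mm diameter, 85 mm tall, standing on the other side of the jig from the bracket. Origin: centre of its underside.
- amber: Bystander: amber bottle with blue cap, 72 mm diameter, 150 mm tall. Origin: centre of its underside.
- bin: Bystander: open blue bin, 130 x 100 x 60 mm, with three small vials in it. Origin: centre of its underside.
- wrench: Bystander: wrench 150 mm long lying flat. Origin: its middle, underside.
- tub: Bystander: white lidded tub, 84 mm diameter, 100 mm tall. Origin: centre of its underside.
Things that resemble listed ones, but are neither listed nor needed, are in the scene too. Leave any purple look-alike of the pin alone.

How it is judged:
By the outcome, as a careful person would: the job done as asked, in the order asked, and still so for the second after the job is handed in, while the arm keeps its last pose, push and grip.
It also fails if it takes over 61 s, if anything falls off the work surface, if the arm or the gripper's body presses on something with over 40 N, if the wrist force passes 120 N, or if a joint passes its speed limit or range.

### The arm

A 6-joint arm with a two-finger parallel gripper is mounted at the origin on the work surface. World frame = base frame: x ahead of the robot, y to its left, z up, the work surface at z = 0. Lengths are in mm, angles in rad, forces in N, time in s.
With the tool pointing down it reaches from about 300 to 875 mm from the base axis. Payload 4.2 kg.
Tool frame: the origin (TCP) lies at the very end of the fingers, on their centre line; the grasp point (between the pads) lies 19 mm behind it; x points along the fingers, z is the direction in which the jaws open and shut, and the axes are right-handed (so a half turn about x gives the same grasp; the last joint's range is limited). The gripper opens to 85 mm and grips with 20 to 120 N. Pads are 22 mm wide; open, the fingers measure 114 mm over their backs; the gripper's body (76 mm by 85 mm) begins 54 mm behind the grasp point. The pads swing forward as they close: fully open they stand 13 mm farther back than shut.
Start: joints at [1.148, 0.32, 1.565, -0, 1.257, -0.02], TCP at [225.401, 528.995, 231.338] pointing down, gripper open.
Joint ranges: [-3.11, 3.11], [-0.84, 2.01], [0.21, 2.61], [-1.34, 4.49], [0.05, 2.63], [-2.56, 2.56]. Speed limits (rad/s): [2.57, 2.57, 3.14, 3.14, 3.14, 3.14].

### API

Orientations are given as a unit quaternion [w, x, y, z].
In Python, from station import ctrl gives the robot as it stands.
- The arm moves only by the tool jog_arm, never from a script. Its argument "deltas" is a list of rows, each a list of 3 entries, a list of its own where there are three numbers: the shift along the world's x, y, z in m, then the turn, a rotation vector about the world's x, y, z in rad, then the closure, from 0 (fully open) to 1 (shut). A call has 1 to 5 rows; each row is the pose to reach, as a shift and turn from the pose commanded when the call began; what a row does not reach only later rows make up. A row lasts 1/10 s, in which the tool goes at most 50 mm and 8.59 degrees, less where a joint would pass 70% of its speed; a pose out of reach is approached as far as the arm can. A call with a gripper value outside its range is refused whole. The fingers move at their own pace and stop on an object; the grip force is fixed at half the most. Time passes only in rows, so rows that repeat a pose let the fingers close. It gives the time, the measured TCP pose, the force and the opening at its end, in the units of the state.
- ctrl.sense(): the state, without advancing time (a new reading comes with each control period).
- ctrl.read_camera(name): name is "scene" or "top"; returns (picture, depth): 420x560x3 uint8, red, green, blue; 420x560 float32, mm along the optical axis (not along the pixel's ray), 0 where there is no reading.
- ctrl.camera_model(name): a dict with "intrinsics" (3x3 intrinsics, pixels), "rvec" (rotation vector, rad) and "tvec" (3), from world to camera coordinates, as OpenCV has them. Camera axes: x right, y down, z forward; pixel columns grow to the right and rows downward; lengths in mm; the calibration is good to about 2 mm. A picture is of the moment at which its call begins. camera_model takes no time and is no camera call.
- ctrl.close_job(): hands the job in, once; it reports no verdict.
The state is a dict: "time_s": time; "joint_pos": joint angles; "joint_velocities": joint speeds; "effort": joint torques, N m; "tool_pos": TCP position; "orientation": TCP orientation; "force": force on the tool from outside, world axes, zero at the start; "wrist_torque": the same for the moment, N m; "gripper_width": finger opening in mm.
Only numpy, scipy, OpenCV 4.12 (cv2) and the standard library are available. Lean on these libraries where they do the work, as an engineer would, in place of code of your own. Each camera call takes 0.05 s, during which the arm holds its last target. There are 200 camera calls.

## Working session

There is one attempt and no reset: what is moved stays moved. The work goes in short steps, Python scripts to look and compute and a tool call to move; the robot and the scene stay as the last step left them, time stands still between calls to the robot, and variables do not carry over. Pictures are saved under pics/ and viewed, about 8 in all and at most 12, crops included, and the job is handed in when it is done.

Besides the shell and the picture viewer there is one more tool, called after "Request:" as name(argument=value, ...), one argument or row to a line, values as JSON. jog_arm: Moves the arm, as the interface text tells. Its arguments: {"type":"object","properties":{"deltas":{"type":"array","items":{"type":"array"}}},"required":["deltas"]}

```bash
ls; mkdir -p pics; cat > h.py <<'E'
import numpy as np,cv2
from station import ctrl
def cam(n):
    m=ctrl.camera_model(n);K=np.array(m["intrinsics"],float);R=cv2.Rodrigues(np.array(m["rvec"],float))[0];t=np.array(m["tvec"],float).ravel();return K,R,t
def world(n,D):
    K,R,t=cam(n);h,w=D.shape;u,v=np.meshgrid(np.arange(w),np.arange(h))
    P=np.stack([(u-K[0,2])/K[0,0]*D,(v-K[1,2])/K[1,1]*D,D],-1);W=(P-t)@R;W[D<=0]=np.nan;return W
def snap(n,tag):
    I,D=ctrl.read_camera(n);cv2.imwrite(f"pics/{tag}.png",I[...,::-1]);np.savez(f"pics/{tag}.npz",I=I,D=D,W=world(n,D));return I,D
E
python3 - <<'E'
from h import *
for n in("scene","top"):
    snap(n,n+"0");K,R,t=cam(n);print(n,K.round(1).tolist(),(-R.T@t).round(0),R[2].round(2))
a=[cv2.imread(f"pics/{n}0.png") for n in("scene","top")]
s=ctrl.sense();print(s["tool_pos"],s["orientation"],s["gripper_width"],s["time_s"],s["force"])
E
```

```text
pics
scene [[412.2, 0.0, 276.0], [0.0, 412.2, 210.3], [0.0, 0.0, 1.0]] [1018.  586.  847.] [-0.49 -0.53 -0.69]
top [[546.8, 0.0, 275.3], [0.0, 546.8, 217.9], [0.0, 0.0, 1.0]] [ 253.    8. 1609.] [ 0.15  0.02 -0.99]
[225.22295371 528.57593215 230.56655069] [ 0.58942843 -0.390192    0.59038805  0.38957193] 85.49922207874232 0.1 [-0.31138819  0.38096101 -0.31329234]
```

View pics/scene0.png

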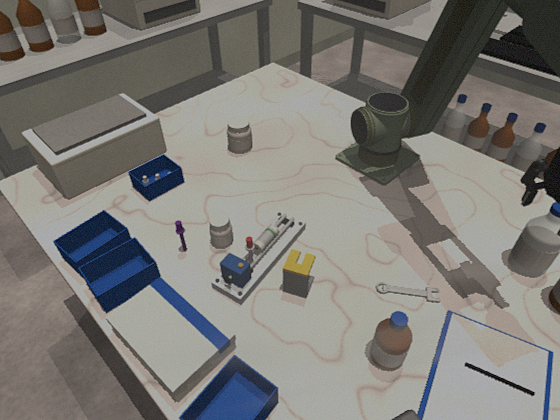

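View pics/top0.png

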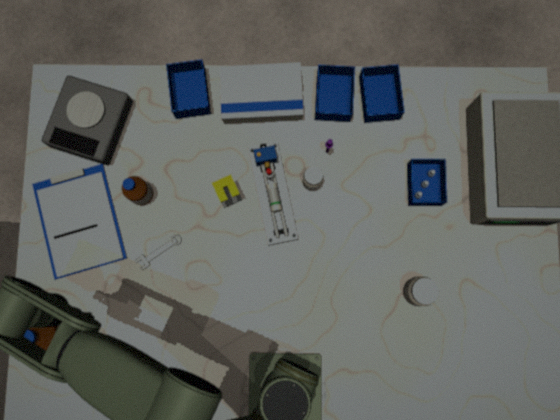

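The scene view shows the red pin in the jig at (249,243), the purple look-alike at (180,232), the yellow bracket at (299,260), the jar at (221,233) and the cartridge at (265,238). In the top view the red knob is at (268,170), the bracket at (228,190) and the jar at (313,178). The pin standing in the jig with the red knob fits the description; the purple one doesn't. I'll measure and crop to confirm.

```bash
python3 - <<'E'
from h import *
d={n:np.load(f"pics/{n}0.npz") for n in("scene","top")}
s=d["scene"]["I"][200:310,170:330];t=d["top"]["I"][130:255,205:345]
f=lambda x:cv2.resize(x,(400,int(400*x.shape[0]/x.shape[1])),interpolation=cv2.INTER_CUBIC)
a,b=f(s),f(t);H=max(a.shape[0],b.shape[0]);c=np.zeros((H,800,3),np.uint8);c[:a.shape[0],:400]=a;c[:b.shape[0],400:]=b
cv2.imwrite("pics/crop0.png",c[...,::-1])
for n in d:
    I=d[n]["I"].astype(int);W=d[n]["W"];r,g,b=I[...,0],I[...,1],I[...,2]
    box=(W[...,0]>350)&(W[...,0]<800)&(abs(W[...,1])<220)
    def rep(k,m):
        m=m&box;p=W[m]
        if len(p):print(n,k,len(p),"med",np.median(p,0).round(1),"min",p.min(0).round(0),"max",p.max(0).round(0))
        return p
    rep("red",(r>120)&(g<70)&(b<70))
    y=rep("yellow",(r>140)&(g>120)&(b<80)&(W[...,2]>84)&(W[...,2]<100))
    if len(y):
        rc=cv2.minAreaRect(y[:,:2].astype(np.float32));print(rc)
    rep("blue",(b>90)&(r<70)&(b>g+40)&(W[...,2]>74)&(W[...,2]<90))
    rep("green",(g>r+15)&(g>b+10)&(W[...,2]>40)&(W[...,2]<80))
    j=rep("base",(W[...,2]>18)&(W[...,2]<30)&(W[...,1]<40))
    if len(j): print(cv2.minAreaRect(j[:,:2].astype(np.float32)))
    c=rep("cart/rods",(W[...,2]>55)&(W[...,2]<72)&(W[...,1]<60))
E
```

```text
scene red 18 med [612.2  51.9 112.9] min [606.  45. 111.] max [619.  58. 115.]
scene yellow 437 med [571.4 177.8  92.8] min [529.  78.  88.] max [671. 212.  97.]
((595.9948120117188, 131.50277709960938), (66.82612609863281, 169.31866455078125), 34.758026123046875)
scene blue 4 med [667.   46.4  83. ] min [657.  36.  83.] max [692.  91.  86.]
scene green 23 med [526.9  38.6  66.3] min [522.  24.  55.] max [533.  47.  71.]
scene base 568 med [537.    2.2  24.8] min [ 419. -191.   18.] max [800.  40.  30.]
((632.521728515625, -20.524734497070312), (181.58798217773438, 439.42095947265625), 66.75028991699219)
scene cart/rods 638 med [597.3  33.7  62.9] min [ 506. -193.   55.] max [800.  60.  72.]
top red 3 med [611.   54.1 108.8] min [609.  51. 108.] max [614.  54. 114.]
top blue 3 med [ 794.5 -160.9   76.3] min [ 794. -163.   74.] max [ 796. -126.   77.]
top green 28 med [528.8  34.1  63.4] min [524.  23.  53.] max [534.  49.  71.]
top base 1000 med [534.9  10.   23.5] min [ 416. -187.   18.] max [800.  40.  30.]
((607.9271240234375, -73.66494750976562), (225.6914520263672, 384.0802307128906), 89.7311019897461)
top cart/rods 484 med [577.3  31.6  62.6] min [ 506. -189.   55.] max [800.  59.  72.]
```

View pics/crop0.png

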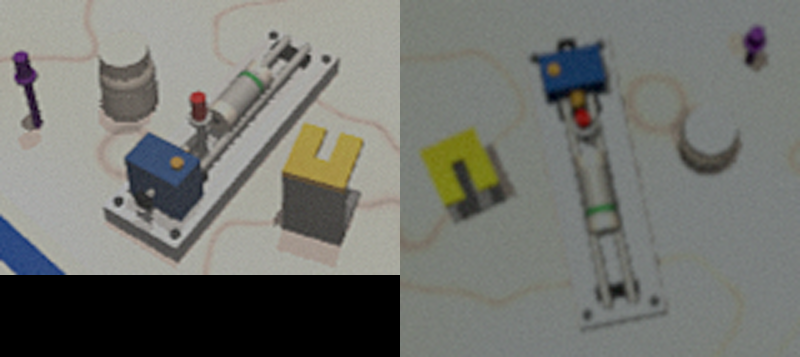

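The crop confirms it: the red-knobbed pin stands in the jig between the cartridge (green band) and the blue block. The purple one is loose on the far side of the jar. Next I'll fit the yaws.

```bash
python3 - <<'E'
from h import *
for n in("scene","top"):
    d=np.load(f"pics/{n}0.npz");I=d["I"].astype(int);W=d["W"];r,g,b=I[...,0],I[...,1],I[...,2];X,Y,Z=W[...,0],W[...,1],W[...,2]
    def biggest(m):
        k,l,st,_=cv2.connectedComponentsWithStats(m.astype(np.uint8));return l==1+np.argmax(st[1:,4])
    def rect(k,m):
        m=biggest(m);p=W[m];rc=cv2.minAreaRect(p[:,:2].astype(np.float32));print(n,k,len(p),np.round(rc[0],1),np.round(rc[1],1),round(rc[2],1),"z",np.median(p[:,2]).round(1))
        return p
    box=(X>380)&(X<760)&(Y>-30)&(Y<110)
    rect("base+",box&(Z>14))
    near=(X>540)&(X<640)&(Y>100)&(Y<220)
    p=rect("yel",near&(Z>82)&(Z<100)&(r>b+35))
    c=box&(Z>60)&(Z<72)&(X<592)
    p=W[biggest(c)];l=cv2.fitLine(p[:,:2].astype(np.float32),cv2.DIST_HUBER,0,.01,.01).ravel();print("cart",len(p),l.round(3),np.degrees(np.arctan2(l[1],l[0])),p.min(0).round(),p.max(0).round())
    rect("blue",box&(b>r+30)&(Z>70)&(Z<95))
    J=(X>540)&(X<680)&(Y>-90)&(Y<10)&(Z>60);p=rect("jar",J)
    print("maxz",np.nanmax(Z[box]), "knobtop", W[box&(Z>106)&(Z<120)].mean(0).round(1))
    print("low cart z?", np.percentile(Z[c],[5,50,95]))
E
```

```text
scene base+ 3396 [569.4  41. ] [302.1  93.5] 12.5 z 27.8
scene yel 483 [567.7 174.1] [64.5 60. ] 25.6 z 92.6
cart 260 [9.80000e-01 1.97000e-01 5.50543e+02 4.09440e+01] 11.350678 [507.  16.  60.] [589.  60.  72.]
scene blue 299 [671.2  64.7] [39.2 62.6] 12.6 z 82.4
scene jar 332 [609.9 -68.7] [41.7 53.8] 88.6 z 84.1
maxz 115.22240012762259 knobtop [614.6  52.6 111.9]
low cart z? [60.85246081 66.10667424 69.41577369]
top base+ 2999 [569.3  42.6] [302.5  90.2] 12.5 z 26.4
top yel 352 [565.5 174.8] [63.3 60.5] 24.6 z 90.9
cart 212 [9.74000e-01 2.25000e-01 5.47412e+02 3.83480e+01] 12.992315 [506.  17.  60.] [589.  58.  72.]
top blue 256 [669.5  65.6] [38.8 61.1] 11.0 z 80.3
top jar 244 [606.5 -68.3] [56.6 40.1] 0.8 z 83.0
maxz 114.80327776382518 knobtop [612.3  52.2 110.6]
low cart z? [60.64812062 65.08414813 70.02895459]
```

```bash
cat >> h.py <<'E'
from scipy.spatial.transform import Rotation as Ro
def pose():
    s=ctrl.sense();q=np.array(s["orientation"]);return np.array(s["tool_pos"]),Ro.from_quat(q[[1,2,3,0]]),s
def turn(yaw): # rotvec from now to fingers down, jaws across yaw(deg)
    p,R,s=pose();a=np.radians(yaw);out=[]
    for g in(1,-1):
        z=g*np.array([-np.sin(a),np.cos(a),0]);x=np.array([0,0,-1.]);T=Ro.from_matrix(np.c_[x,np.cross(z,x),z]);out.append((T*R.inv()).as_rotvec())
    return out
def go(x,y,z,yaw):
    p,R,s=pose();print("t",round(s["time_s"],2),"tcp",p.round(1),"d(m)",((np.array([x,y,z])-p)/1e3).round(4),"turns",[o.round(4).tolist() for o in turn(yaw)],"F",s["force"].round(1),"w",round(s["gripper_width"],1),"q6",s["joint_pos"].round(2) if hasattr(s["joint_pos"],"round") else s["joint_pos"])
E
python3 - <<'E'
from h import *
go(613,52,190,12.5)
for n in("scene","top"):
    d=np.load(f"pics/{n}0.npz");I=d["I"].astype(int);W=d["W"];c=np.array([566.6,174.5]);a=np.radians(25)
    L=np.stack([(W[...,0]-c[0])*np.cos(a)+(W[...,1]-c[1])*np.sin(a),-(W[...,0]-c[0])*np.sin(a)+(W[...,1]-c[1])*np.cos(a)],-1)
    K,R,t=cam(n); # project to plane z=92 by ray for colour-based test
    u,v=np.meshgrid(np.arange(560),np.arange(420));ray=np.stack([(u-K[0,2])/K[0,0],(v-K[1,2])/K[1,1],np.ones_like(u)],-1)@R;C=-R.T@t
    P=C+ray*((92-C[2])/ray[...,2])[...,None]
    lx=(P[...,0]-c[0])*np.cos(a)+(P[...,1]-c[1])*np.sin(a);ly=-(P[...,0]-c[0])*np.sin(a)+(P[...,1]-c[1])*np.cos(a)
    yel=(I[...,0]-I[...,2])
    for lo,hi in((-27,-17),(-17,-8),(-8,2)):
        m=(lx>lo)&(lx<hi)&(abs(ly)<22);w=np.clip(90-yel[m],0,None);print(n,lo,"dark centroid ly",(w*ly[m]).sum()/w.sum())
    m=(abs(lx)<45)&(abs(ly)<45)&(yel>50);q=np.c_[lx[m],ly[m]];print("extent",q.min(0),q.max(0))
E
```

```text
t 0.1 tcp [225.2 528.6 230.6] d(m) [ 0.3878 -0.4766 -0.0406] turns [[0.0016, -0.0002, 0.6209], [-0.0002, -0.0021, -2.5207]] F [-0.3  0.4 -0.3] w 85.5 q6 [ 1.15  0.32  1.57 -0.    1.26 -0.02]
scene -27 dark centroid ly -0.14059548280502987
scene -17 dark centroid ly -0.04885159288746505
scene -8 dark centroid ly 0.03687460556838948
extent [-33.22748646 -29.91382454] [30.63592337 30.34312485]
top -27 dark centroid ly 1.7298072733853147
top -17 dark centroid ly 1.7955492296394755
top -8 dark centroid ly 1.477376736944044
extent [-32.97439278 -28.47953305] [28.79939303 31.26237802]
```

Request:
jog_arm(
  deltas=[
    [[0.04, -0.05, 0.03], [0, 0, 0.1], 0],
    [[0.08, -0.1, 0.03], [0, 0, 0.2], 0],
    [[0.12, -0.15, 0.03], [0, 0, 0.3], 0],
    [[0.16, -0.2, 0.03], [0, 0, 0.4], 0],
    [[0.2, -0.25, 0.03], [0, 0, 0.5], 0],
  ],
)

```text
time_s: 0.6
tool_pos: [379.2, 336.0, 260.7]
orientation: [0.474, -0.525, 0.474, 0.525]
force: [0.4, 0.8, 0.6]
gripper_width: 85.7
```

Request:
jog_arm(
  deltas=[
    [[0.04, -0.05, 0], [0, 0, 0.06], 0],
    [[0.08, -0.1, 0], [0, 0, 0.12], 0],
    [[0.12, -0.15, 0], [0, 0, 0.12], 0],
    [[0.16, -0.2, -0.03], [0, 0, 0.12], 0],
    [[0.188, -0.227, -0.05], [0, 0, 0.121], 0],
  ],
)

```text
time_s: 1.1
tool_pos: [534.6, 146.2, 229.9]
orientation: [-0.443, 0.552, -0.442, -0.551]
force: [0.7, 0.9, -0.5]
gripper_width: 85.2
```

Request:
jog_arm(
  deltas=[
    [[0, 0, 0], [0, 0, 0], 0.6],
    [[0, 0, 0], [0, 0, 0], 0.6],
    [[0, 0, 0], [0, 0, 0], 0.6],
    [[0, 0, 0], [0, 0, 0], 0.6],
  ],
)

```text
time_s: 1.5
tool_pos: [532.7, 149.2, 230.2]
orientation: [-0.442, 0.552, -0.442, -0.552]
force: [0.7, -0.8, 0.0]
gripper_width: 34.6
```

```bash
python3 - <<'E'
from h import *
go(613,52,190,12.5)
snap("scene","s1");I=cv2.imread("pics/s1.png")[130:330,160:360];cv2.imwrite("pics/s1c.png",cv2.resize(I,(600,600),interpolation=cv2.INTER_CUBIC))
E
```

```text
t 1.5 tcp [532.7 149.2 230.2] d(m) [ 0.0803 -0.0972 -0.0402] turns [[-0.0006, 0.0007, -0.0019], [-0.0011, -0.0009, 3.1397]] F [ 0.7 -0.8  0. ] w 34.6 q6 [ 0.25  0.29  1.62  0.    1.24 -1.54]
```

Request:
jog_arm(
  deltas=[
    [[0.027, -0.032, -0.01], [0, 0, 0], 0.5],
    [[0.054, -0.064, -0.02], [0, 0, 0], 0.5],
    [[0.08, -0.097, -0.04], [0, 0, 0], 0.5],
    [[0.08, -0.097, -0.04], [0, 0, 0], 0.5],
    [[0.08, -0.097, -0.04], [0, 0, 0], 0.5],
  ],
)

```text
time_s: 2.05
tool_pos: [613.0, 51.4, 189.2]
orientation: [0.442, -0.551, 0.443, 0.552]
force: [0.7, 0.1, 0.3]
gripper_width: 42.8
```

```bash
python3 - <<'E'
from h import *
go(613,52,130,12.5)
s,D=snap("scene","s2");t,_=snap("top","t2")
a=cv2.resize(s[140:300,170:330],(400,400),interpolation=cv2.INTER_CUBIC);b=cv2.resize(t[110:230,210:330],(400,400),interpolation=cv2.INTER_CUBIC)
cv2.imwrite("pics/c2.png",np.hstack([a,b])[...,::-1])
E
```

```text
t 2.05 tcp [613.   51.4 189.2] d(m) [ 0.      0.0006 -0.0592] turns [[-0.0005, -0.0014, 0.0003], [-0.0022, 0.0008, -3.1413]] F [0.7 0.1 0.3] w 42.8 q6 [ 0.06  0.41  1.53  0.    1.2  -1.72]
```

View pics/c2.png

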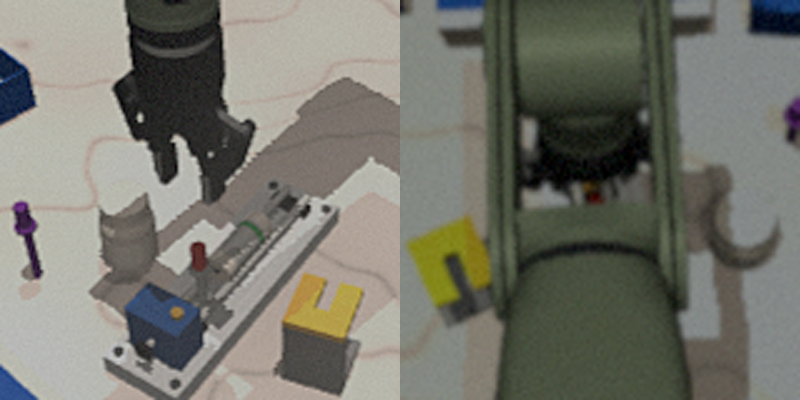

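The fingers straddle the red knob (crop left: fingertips about (165–215,185), knob (198,258)). The clearance is ±13 mm, so I'll descend.

Request:
jog_arm(
  deltas=[
    [[0, 0.0005, -0.04], [0, 0, 0], 0.5],
    [[0, 0.0005, -0.07], [0, 0, 0], 0.5],
    [[0, 0.0005, -0.09], [0, 0, 0], 0.5],
    [[0, 0.0005, -0.101], [0, 0, 0], 0.5],
    [[0, 0.0005, -0.101], [0, 0, 0], 0.5],
  ],
)

```text
time_s: 2.65
tool_pos: [612.3, 52.6, 88.1]
orientation: [0.442, -0.551, 0.443, 0.552]
force: [-0.1, 0.1, -0.2]
gripper_width: 42.4
```

```bash
python3 - <<'E'
from h import *
go(613,52,88,12.5)
s,D=snap("scene","s3");cv2.imwrite("pics/s3c.png",cv2.resize(s[150:300,180:330],(600,600),interpolation=cv2.INTER_CUBIC)[...,::-1])
E
```

```text
t 2.65 tcp [612.3  52.6  88.1] d(m) [ 0.0007 -0.0006 -0.0001] turns [[-0.0001, -0.0017, -0.0015], [0.0027, -0.0001, 3.1401]] F [-0.1  0.1 -0.2] w 42.4 q6 [ 0.07  0.5   1.66  0.    0.98 -1.72]
```

View pics/s3c.png

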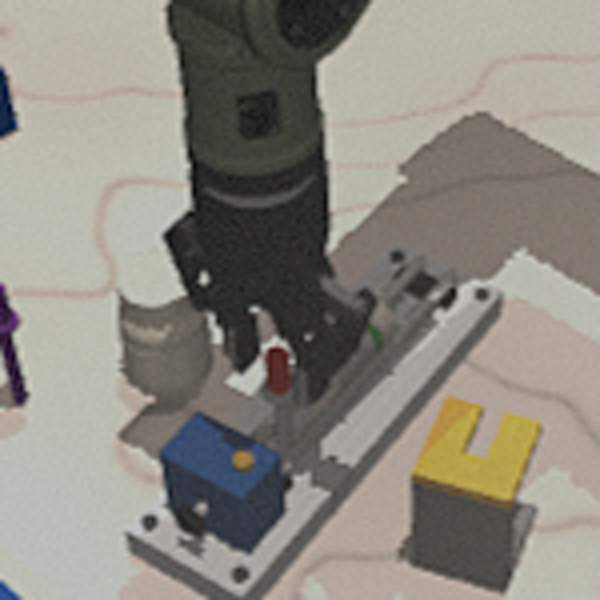

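The knob at (278,370) is between the fingers. Closing.

Request:
jog_arm(
  deltas=[
    [[0, 0, 0], [0, 0, 0], 0.75],
    [[0, 0, 0], [0, 0, 0], 0.8],
    [[0, 0, 0], [0, 0, 0], 1],
    [[0, 0, 0], [0, 0, 0], 1],
    [[0, 0, 0], [0, 0, 0], 1],
  ],
)

```text
time_s: 3.2
tool_pos: [614.3, 51.7, 90.2]
orientation: [-0.444, 0.552, -0.442, -0.551]
force: [-0.5, 0.9, 6.1]
gripper_width: 13.8
```

Request:
jog_arm(
  deltas=[
    [[0, 0, 0.003], [0, 0, 0], 1],
    [[0, 0, 0.006], [0, 0, 0], 1],
    [[0, 0, 0.012], [0, 0, 0], 1],
    [[0, 0, 0.02], [0, 0, 0], 1],
    [[0, 0, 0.03], [0, 0, 0], 1],
  ],
)

```text
time_s: 3.7
tool_pos: [612.9, 51.4, 119.0]
orientation: [0.442, -0.551, 0.443, 0.552]
force: [0.2, 0.3, -0.2]
gripper_width: 13.8
```

```bash
python3 - <<'E'
from h import *
go(613,52,190,12.5)
s,D=snap("scene","s4");cv2.imwrite("pics/s4c.png",cv2.resize(s[150:300,180:330],(600,600),interpolation=cv2.INTER_CUBIC)[...,::-1])
E
```

```text
t 3.7 tcp [612.9  51.4 119. ] d(m) [0.0001 0.0006 0.071 ] turns [[0.0002, -0.0012, -0.0], [0.002, 0.0003, 3.1416]] F [ 0.2  0.3 -0.2] w 13.8 q6 [ 0.06  0.47  1.63 -0.    1.05 -1.72]
```

View pics/s4c.png

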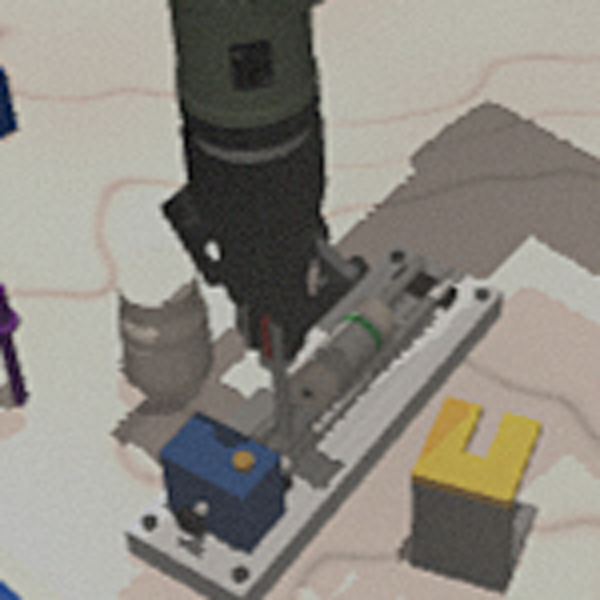

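The pin has come up with the fingers: knob (265,335), foot (290,445). It seems to lean a bit, so I'll lift clear and measure the tilt.

Request:
jog_arm(
  deltas=[
    [[0, 0, 0.02], [0, 0, 0], 1],
    [[0, 0, 0.04], [0, 0, 0], 1],
    [[0, 0, 0.065], [0, 0, 0], 1],
    [[0, 0, 0.091], [0, 0, 0], 1],
    [[0, 0, 0.091], [0, 0, 0], 1],
  ],
)

```text
time_s: 4.25
tool_pos: [615.3, 51.6, 214.1]
orientation: [-0.445, 0.554, -0.441, -0.549]
force: [0.9, -0.8, -0.5]
gripper_width: 13.8
```

```bash
cat >> h.py <<'E'
def pinlook(tag):
    I,D=snap("scene",tag);W=world("scene",D);p,_,_=pose()
    q=W.copy();m=(np.hypot(q[...,0]-p[0],q[...,1]-p[1])<45)&(q[...,2]<p[2]-1)&(q[...,2]>p[2]-95)
    for z0 in range(-95,10,8):
        k=(np.hypot(q[...,0]-p[0],q[...,1]-p[1])<45)&(q[...,2]>=p[2]+z0)&(q[...,2]<p[2]+z0+8)
        if k.sum():
            a=q[k];print(z0,k.sum(),np.median(a,0).round(1),a[:,:2].min(0).round(0),a[:,:2].max(0).round(0))
    return I
E
python3 - <<'E'
from h import *
go(565,174.5,210,25)
I=pinlook("s5");K,R,t=cam("scene");p=pose()[0];c=(K@(R@p+t));c=(c[:2]/c[2]).astype(int);print(c)
cv2.imwrite("pics/s5c.png",cv2.resize(I[c[1]-40:c[1]+60,c[0]-50:c[0]+50],(600,600),interpolation=cv2.INTER_CUBIC)[...,::-1])
E
```

```text
t 4.25 tcp [615.3  51.6 214.1] d(m) [-0.0503  0.1229 -0.0041] turns [[-0.0014, 0.0082, 0.2181], [0.0121, 0.0021, -2.9234]] F [ 0.9 -0.8 -0.5] w 13.8 q6 [ 0.07  0.39  1.5  -0.    1.24 -1.72]
-87 3 [616.2  53.6 130.6] [612.  51.] [619.  55.]
-79 13 [617.2  53.3 135.5] [610.  47.] [620.  56.]
-71 7 [618.4  52.  144.1] [614.  49.] [619.  55.]
-63 10 [617.5  53.  150.1] [614.  49.] [619.  57.]
-55 11 [617.5  54.  160.1] [613.  50.] [620.  56.]
-47 12 [617.2  52.9 168. ] [610.  46.] [619.  55.]
-39 11 [617.9  53.3 176.6] [611.  48.] [619.  55.]
-31 11 [616.5  52.8 186.8] [613.  50.] [620.  56.]
-23 9 [617.   53.2 193. ] [612.  50.] [620.  54.]
-15 4 [615.1  59.3 202.7] [612.  56.] [617.  60.]
-7 30 [621.2  54.1 208.2] [606.  39.] [626.  62.]
1 18 [622.4  51.3 217.5] [619.  41.] [628.  65.]
9 39 [622.8  60.4 225.3] [608.  32.] [630.  72.]
[245 209]
```

View pics/s5c.png

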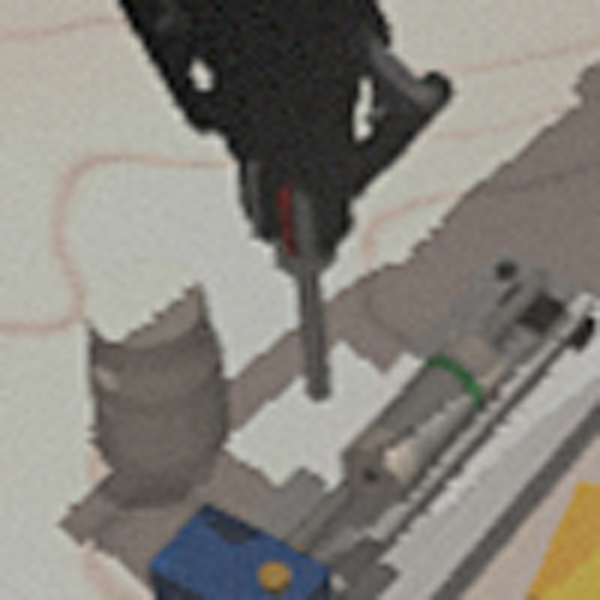

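The pin is held upright (axis constant at about (617,53) in depth from z 130 to 193), with the foot at z≈128, well above the bracket's top. Moving over the notch.

Request:
jog_arm(
  deltas=[
    [[-0.012, 0.03, 0], [0, 0, 0.06], 1],
    [[-0.024, 0.06, 0], [0, 0, 0.12], 1],
    [[-0.036, 0.09, 0], [0, 0, 0.18], 1],
    [[-0.046, 0.112, 0], [0, 0, 0.218], 1],
    [[-0.049, 0.1225, 0], [0, 0, 0.218], 1],
  ],
)

```text
time_s: 4.8
tool_pos: [562.5, 175.4, 208.2]
orientation: [0.379, -0.596, 0.38, 0.598]
force: [0.6, -0.2, -0.0]
gripper_width: 13.9
```

Request:
jog_arm(
  deltas=[
    [[0, 0, 0], [0, 0, 0], 1],
    [[0, 0, 0], [0, 0, 0], 1],
    [[0, 0, 0], [0, 0, 0], 1],
  ],
)

```text
time_s: 5.1
tool_pos: [564.7, 173.0, 209.2]
orientation: [-0.38, 0.596, -0.381, -0.596]
force: [-0.3, 0.9, -0.6]
gripper_width: 13.6
```

```bash
python3 - <<'E'
from h import *
go(564.7,174.5,210,25)
I=pinlook("s6");go(564.7,174.5,210,25);K,R,t=cam("scene");p=pose()[0];c=(K@(R@p+t));c=(c[:2]/c[2]).astype(int);print(c)
cv2.imwrite("pics/s6c.png",cv2.resize(I[c[1]-30:c[1]+90,c[0]-60:c[0]+60],(600,600),interpolation=cv2.INTER_CUBIC)[...,::-1])
E
```

```text
t 5.1 tcp [564.7 173.  209.2] d(m) [0.     0.0015 0.0008] turns [[0.0005, -0.0003, 0.0016], [-0.0005, -0.0008, -3.14]] F [-0.3  0.9 -0.6] w 13.6 q6 [ 0.28  0.36  1.56 -0.    1.22 -1.73]
-87 8 [566.4 173.3 126.5] [563. 169.] [568. 175.]
-79 9 [567.5 172.  135.5] [561. 169.] [569. 177.]
-71 13 [566.2 173.6 141.3] [560. 168.] [569. 176.]
-63 11 [566.  174.  149.2] [562. 169.] [569. 176.]
-55 13 [566.5 173.3 157.5] [561. 167.] [568. 176.]
-47 11 [567.1 173.6 166. ] [562. 167.] [570. 176.]
-39 13 [567.  173.4 174.8] [562. 167.] [569. 175.]
-31 10 [565.8 173.8 182.5] [563. 171.] [570. 175.]
-23 7 [567.  173.2 189.3] [563. 171.] [569. 176.]
-15 8 [573.5 174.6 201. ] [567. 164.] [575. 182.]
-7 31 [571.  173.9 204.7] [566. 163.] [576. 187.]
1 28 [571.5 171.8 215.3] [566. 158.] [581. 189.]
9 53 [571.2 175.2 221.9] [553. 156.] [581. 193.]
t 5.15 tcp [564.7 172.9 209.3] d(m) [0.     0.0016 0.0007] turns [[0.0004, -0.0002, 0.0017], [-0.0003, -0.0006, -3.1399]] F [ 0.8  0.6 -0.4] w 13.9 q6 [ 0.28  0.36  1.56 -0.    1.22 -1.73]
[299 226]
```

View pics/s6c.png

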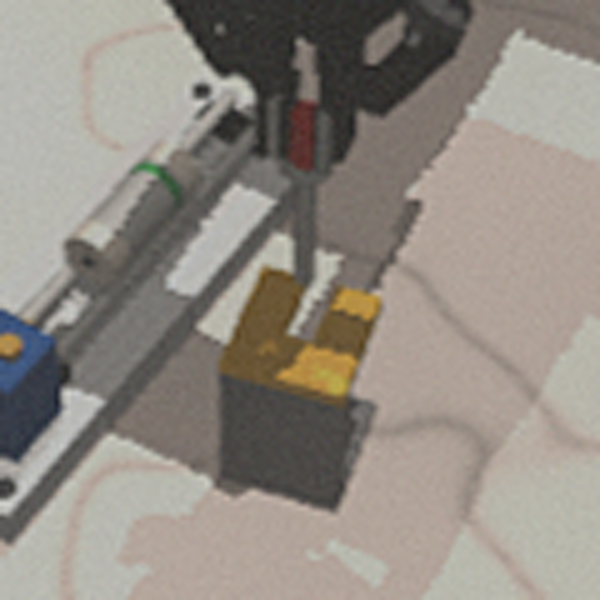

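Pin foot at (305,280) is over the notch. The camera-relative and TCP offsets agree on about (+1,+1.6) mm, so I'll correct that and lower in stages, watching the force.

Request:
jog_arm(
  deltas=[
    [[0.001, 0.0016, 0], [0, 0, 0], 1],
    [[0.001, 0.0016, -0.01], [0, 0, 0], 1],
    [[0.001, 0.0016, -0.025], [0, 0, 0], 1],
    [[0.001, 0.0016, -0.037], [0, 0, 0], 1],
    [[0.001, 0.0016, -0.042], [0, 0, 0], 1],
  ],
)

```text
time_s: 5.65
tool_pos: [564.4, 175.2, 165.6]
orientation: [0.379, -0.596, 0.381, 0.597]
force: [0.6, 0.6, 0.2]
gripper_width: 14.0
```

```bash
python3 - <<'E'
from h import *
go(565.7,174.5,110,25)
K,R,t=cam("scene");I=pinlook("s7");go(565.7,174.5,110,25);p=pose()[0];c=(K@(R@p+t));c=(c[:2]/c[2]).astype(int);print(c)
cv2.imwrite("pics/s7c.png",cv2.resize(I[c[1]-20:c[1]+60,c[0]-40:c[0]+40],(600,600),interpolation=cv2.INTER_CUBIC)[...,::-1])
E
```

```text
t 5.65 tcp [564.4 175.2 165.6] d(m) [ 0.0013 -0.0007 -0.0556] turns [[0.0008, -0.0031, 0.0003], [-0.0049, -0.0013, -3.1412]] F [0.6 0.6 0.2] w 14.0 q6 [ 0.28  0.39  1.62  0.    1.13 -1.73]
-95 48 [593.9 189.6  74.5] [579. 161.] [606. 213.]
-87 61 [592.  188.7  82.3] [528. 161.] [606. 213.]
-79 458 [572.6 177.6  92.3] [528. 133.] [607. 214.]
-71 70 [566.3 177.9  95. ] [533. 138.] [606. 210.]
-63 7 [564.7 176.  105.6] [562. 172.] [568. 177.]
-55 9 [566.3 175.2 113.6] [562. 173.] [569. 178.]
-47 6 [567.4 176.2 121.6] [562. 173.] [569. 178.]
-39 12 [567.2 176.6 129.8] [564. 172.] [570. 179.]
-31 9 [567.4 174.7 139.3] [564. 173.] [569. 179.]
-23 7 [566.1 176.1 144.6] [565. 172.] [568. 179.]
-15 12 [572.4 176.  156.8] [562. 167.] [574. 185.]
-7 22 [570.5 177.2 160.5] [566. 165.] [575. 188.]
1 24 [571.2 175.3 170.9] [565. 162.] [581. 190.]
9 50 [571.5 177.7 178.2] [554. 158.] [581. 195.]
t 5.7 tcp [564.3 175.2 165.4] d(m) [ 0.0014 -0.0007 -0.0554] turns [[0.0009, -0.0034, 0.0003], [-0.0054, -0.0015, -3.1413]] F [-0.  -0.  -0.7] w 13.7 q6 [ 0.28  0.39  1.62  0.    1.13 -1.73]
[300 240]
```

View pics/s7c.png

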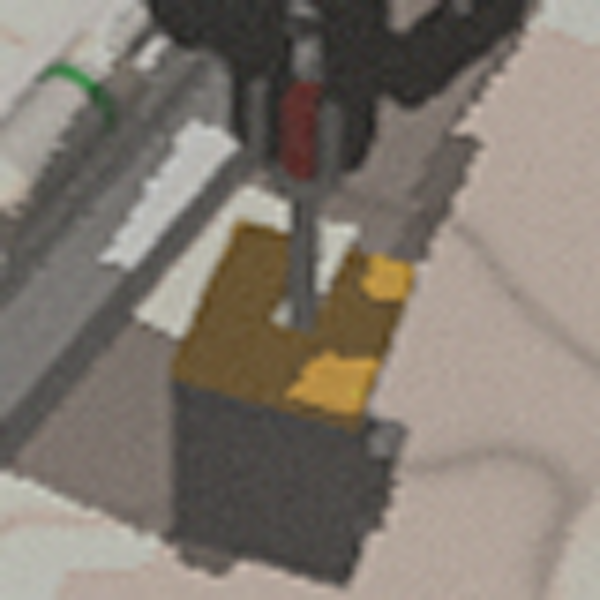

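No contact force; the shank (305,320) enters the notch near its blind end, a hair towards the right wall. I'll shift (+0.5,−0.8) mm and lower.

Request:
jog_arm(
  deltas=[
    [[0.0005, -0.0008, -0.008], [0, 0, 0], 1],
    [[0.0005, -0.0008, -0.02], [0, 0, 0], 1],
    [[0.0005, -0.0008, -0.035], [0, 0, 0], 1],
    [[0.0005, -0.0008, -0.05], [0, 0, 0], 1],
    [[0.0005, -0.0008, -0.056], [0, 0, 0], 1],
  ],
)

```text
time_s: 6.2
tool_pos: [564.8, 174.5, 109.7]
orientation: [0.379, -0.596, 0.381, 0.597]
force: [0.1, -0.6, -1.3]
gripper_width: 13.6
```

Request:
jog_arm(
  deltas=[
    [[0, 0, -0.002], [0, 0, 0], 1],
    [[0, 0, -0.004], [0, 0, 0], 1],
    [[0, 0, -0.004], [0, 0, 0], 1],
  ],
)

```text
time_s: 6.5
tool_pos: [566.1, 174.9, 107.9]
orientation: [-0.38, 0.597, -0.38, -0.596]
force: [0.9, 0.0, -0.5]
gripper_width: 13.9
```

Request:
jog_arm(
  deltas=[
    [[0, 0, -0.001], [0, 0, 0], 1],
    [[0, 0, -0.002], [0, 0, 0], 1],
    [[0, 0, -0.002], [0, 0, 0], 1],
  ],
)

```text
time_s: 6.8
tool_pos: [565.8, 174.8, 105.7]
orientation: [-0.38, 0.596, -0.38, -0.596]
force: [-0.3, 0.2, -0.6]
gripper_width: 13.7
```

Request:
jog_arm(
  deltas=[
    [[0, 0, -0.001], [0, 0, 0], 1],
    [[0, 0, -0.002], [0, 0, 0], 1],
    [[0, 0, -0.002], [0, 0, 0], 1],
  ],
)

```text
time_s: 7.1
tool_pos: [565.7, 174.8, 103.4]
orientation: [0.38, -0.596, 0.38, 0.596]
force: [-0.4, 0.3, 0.4]
gripper_width: 13.5
```

Request:
jog_arm(
  deltas=[
    [[0, 0, -0.001], [0, 0, 0], 1],
    [[0, 0, -0.001], [0, 0, 0], 1],
  ],
)

```text
time_s: 7.3
tool_pos: [565.8, 174.9, 103.3]
orientation: [-0.38, 0.596, -0.38, -0.596]
force: [-1.0, -0.2, 4.4]
gripper_width: 13.5
```

Request:
jog_arm(
  deltas=[
    [[0, 0, -0.001], [0, 0, 0], 1],
    [[0, 0, -0.001], [0, 0, 0], 1],
  ],
)

```text
time_s: 7.5
tool_pos: [565.8, 174.9, 103.2]
orientation: [-0.38, 0.597, -0.38, -0.596]
force: [-3.6, -0.2, 9.4]
gripper_width: 14.0
```

```bash
python3 - <<'E'
from h import *
K,R,t=cam("scene");I=pinlook("s8");go(565.7,174.5,110,25);p=pose()[0];c=(K@(R@p+t));c=(c[:2]/c[2]).astype(int);print(c)
cv2.imwrite("pics/s8c.png",cv2.resize(I[c[1]-30:c[1]+50,c[0]-40:c[0]+40],(600,600),interpolation=cv2.INTER_CUBIC)[...,::-1])
E
```

```text
-95 74 [583.3 188.2  10.9] [526. 162.] [607. 213.]
-87 49 [593.2 189.6  19.9] [571. 161.] [606. 214.]
-79 52 [593.7 187.   29. ] [574. 161.] [607. 213.]
-71 52 [592.4 190.7  37.1] [574. 159.] [607. 214.]
-63 45 [594.9 187.4  44.6] [574. 161.] [608. 213.]
-55 56 [593.6 186.2  52. ] [574. 160.] [607. 214.]
-47 53 [591.2 191.6  60.3] [576. 159.] [608. 213.]
-39 50 [595.  185.9  67.8] [577. 160.] [607. 213.]
-31 58 [594.6 185.8  75.7] [578. 160.] [608. 213.]
-23 61 [592.8 189.   85.1] [529. 160.] [609. 212.]
-15 377 [578.1 183.8  92.7] [528. 142.] [607. 214.]
-7 25 [572.2 177.3  98.4] [567. 168.] [588. 208.]
1 26 [572.2 175.3 109.6] [565. 161.] [583. 192.]
9 38 [573.3 175.5 116.7] [557. 157.] [583. 195.]
t 7.55 tcp [565.8 174.9 103.2] d(m) [-0.0001 -0.0004  0.0068] turns [[-0.0004, 0.0009, 0.0001], [0.0013, 0.0006, -3.1415]] F [-3.2 -0.6 10.3] w 13.9 q6 [ 0.28  0.45  1.7   0.    0.98 -1.73]
[299 258]
```

Contact at TCP z 103, exactly as expected for the collar on the plate. I'll ease up 1.5 mm, open, and rise.

Request:
jog_arm(
  deltas=[
    [[0, 0, 0.0015], [0, 0, 0], 1],
    [[0, 0, 0.0015], [0, 0, 0], 0.5],
    [[0, 0, 0.0015], [0, 0, 0], 0.5],
    [[0, 0, 0.0015], [0, 0, 0], 0.5],
    [[0, 0, 0.0015], [0, 0, 0], 0.5],
  ],
)

```text
time_s: 8.05
tool_pos: [565.7, 174.8, 102.8]
orientation: [0.38, -0.596, 0.38, 0.596]
force: [-0.1, 0.1, 0.0]
gripper_width: 42.5
```

Request:
jog_arm(
  deltas=[
    [[0, 0, 0.015], [0, 0, 0], 0.5],
    [[0, 0, 0.035], [0, 0, 0], 0.5],
    [[0, 0, 0.06], [0, 0, 0], 0.5],
    [[0, 0, 0.09], [0, 0, 0], 0.5],
    [[0, 0, 0.11], [0, 0, 0], 0.5],
  ],
)

```text
time_s: 8.55
tool_pos: [566.3, 175.0, 215.0]
orientation: [-0.381, 0.597, -0.379, -0.596]
force: [-0.0, -0.1, 0.0]
gripper_width: 42.7
```

```bash
python3 - <<'E'
from h import *
I,D=snap("scene","s9");W=world("scene",D);go(541.5,36,130,12.5)
cv2.imwrite("pics/s9c.png",cv2.resize(I[200:300,220:340],(720,600),interpolation=cv2.INTER_CUBIC)[...,::-1])
X,Y,Z=W[...,0],W[...,1],W[...,2];r=(I[...,0].astype(int)>I[...,1]+60)&(np.hypot(X-565,Y-174)<30)&(Z>98);print("red",W[r].mean(0),W[r].max(0))
# cartridge
u=np.array([np.cos(.218),np.sin(.218)]);c=np.array([569.4,41.8])
for n in("scene",):
    a=(X-c[0])*u[0]+(Y-c[1])*u[1];l=-(X-c[0])*u[1]+(Y-c[1])*u[0]
    m=(abs(l)<18)&(Z>58)&(Z<72)&(a<60);print(n,m.sum(),np.percentile(a[m],[0,1,5,50,95,99,100]).round(1),np.median(l[m]).round(1))
    Z0=np.load("pics/top0.npz")["W"];a=(Z0[...,0]-c[0])*u[0]+(Z0[...,1]-c[1])*u[1];l=-(Z0[...,0]-c[0])*u[1]+(Z0[...,1]-c[1])*u[0]
    m=(abs(l)<18)&(Z0[...,2]>58)&(Z0[...,2]<72)&(a<30);print("top",m.sum(),np.percentile(a[m],[0,1,5,50,95,99,100]).round(1),np.median(l[m]).round(1))
E
```

```text
t 8.6 tcp [567.8 175.5 218.2] d(m) [-0.0263 -0.1395 -0.0882] turns [[-0.0015, 0.008, -0.2181], [-0.0118, -0.0022, 2.9235]] F [1.1 0.1 2.5] w 42.4 q6 [ 0.28  0.35  1.55  0.    1.23 -1.73]<stdin>:4: RuntimeWarning: Mean of empty slice.
  ret = um.true_divide(
Traceback (most recent call last):
ValueError: zero-size array to reduction operation maximum which has no identity
```

View pics/s9c.png

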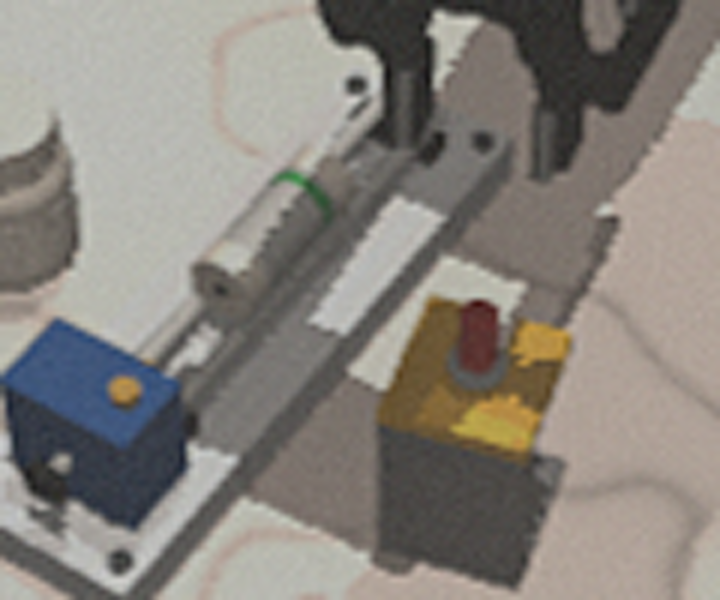

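The pin hangs upright with its collar flat on the plate (knob (480,335), collar (478,368)), deep in the notch. The cartridge spans roughly (205,285) to (345,180). Locating it by depth.

```bash
python3 - <<'E'
from h import *
u=np.array([np.cos(.218),np.sin(.218)]);c=np.array([569.4,41.8])
for f in("s9","s8","top0"):
    W=np.load(f"pics/{f}.npz")["W"];X,Y,Z=W[...,0],W[...,1],W[...,2]
    a=(X-c[0])*u[0]+(Y-c[1])*u[1];l=-(X-c[0])*u[1]+(Y-c[1])*u[0]
    m=(abs(l)<18)&(Z>58)&(Z<72)&(a<30)&(a>-90);h=m&(Z>64);print(f,m.sum(),np.percentile(a[m],[0,2,50,98,100]).round(1),"top line l",np.median(l[h]).round(1))
for a in(-25,-15):
    p=c+a*u;print(p)
go(*(c-20*u),200,12.5)
E
```

```text
s9 283 [-63.5 -58.9 -17.2  18.8  20.8] top line l 1.1
s8 238 [-58.3 -53.1 -10.2  19.1  20.5] top line l 0.3
top0 242 [-62.7 -60.7 -22.5  16.5  18.4] top line l 1.5
[544.99170109  36.39306517]
[554.75502065  38.5558391 ]
t 8.6 tcp [567.8 175.5 218.2] d(m) [-0.018  -0.138  -0.0182] turns [[-0.0015, 0.008, -0.2181], [-0.0118, -0.0022, 2.9235]] F [1.1 0.1 2.5] w 42.4 q6 [ 0.28  0.35  1.55  0.    1.23 -1.73]
```

Request:
jog_arm(
  deltas=[
    [[-0.004, -0.03, 0], [0, 0, -0.055], 0.3],
    [[-0.008, -0.06, 0], [0, 0, -0.11], 0.3],
    [[-0.013, -0.095, 0], [0, 0, -0.165], 0.3],
    [[-0.018, -0.125, -0.02], [0, 0, -0.218], 0.3],
    [[-0.018, -0.1373, -0.04], [0, 0, -0.218], 0.3],
  ],
)

```text
time_s: 9.1
tool_pos: [547.1, 35.2, 172.5]
orientation: [-0.443, 0.551, -0.443, -0.551]
force: [1.5, 0.5, 0.2]
gripper_width: 60.1
```

Request:
jog_arm(
  deltas=[
    [[0, 0, -0.03], [0, 0, 0], 0.3],
    [[0, 0, -0.055], [0, 0, 0], 0.3],
    [[0, 0, -0.075], [0, 0, 0], 0.3],
    [[0, 0, -0.075], [0, 0, 0], 0.3],
    [[0, 0, -0.075], [0, 0, 0], 0.3],
  ],
)

```text
time_s: 9.6
tool_pos: [547.8, 37.6, 97.9]
orientation: [0.442, -0.551, 0.443, 0.552]
force: [0.4, 1.2, -0.1]
gripper_width: 59.8
```

```bash
python3 - <<'E'
from h import *
go(548.8,37.9,45,12.5);snap("scene","s10");go(548.8,37.9,45,12.5)
E
```

```text
t 9.6 tcp [547.8  37.6  97.9] d(m) [ 0.001   0.0003 -0.0529] turns [[-0.0001, -0.0006, -0.0001], [0.001, -0.0001, 3.1415]] F [ 0.4  1.2 -0.1] w 59.8 q6 [ 0.05  0.4   1.81  0.    0.93 -1.74]
t 9.65 tcp [548.4  37.6  98.7] d(m) [ 0.0004  0.0003 -0.0537] turns [[-0.0001, 0.0013, -0.0001], [-0.002, -0.0002, 3.1415]] F [-0.1 -0.1  0.3] w 59.8 q6 [ 0.05  0.4   1.81  0.    0.93 -1.74]
```

Request:
jog_arm(
  deltas=[
    [[0.0005, 0.0003, -0.025], [0, 0, 0], 0.3],
    [[0.0005, 0.0003, -0.042], [0, 0, 0], 0.3],
    [[0.0005, 0.0003, -0.053], [0, 0, 0], 0.3],
    [[0.0005, 0.0003, -0.053], [0, 0, 0], 0.3],
    [[0.0005, 0.0003, -0.053], [0, 0, 0], 0.3],
  ],
)

```text
time_s: 10.15
tool_pos: [549.0, 37.9, 45.9]
orientation: [-0.443, 0.552, -0.442, -0.551]
force: [0.4, 0.2, 0.2]
gripper_width: 59.7
```

Request:
jog_arm(
  deltas=[
    [[0, 0, 0], [0, 0, 0], 0.5],
    [[0, 0, 0], [0, 0, 0], 0.55],
    [[0, 0, 0], [0, 0, 0], 0.6],
    [[0, 0, 0], [0, 0, 0], 0.65],
    [[0, 0, 0], [0, 0, 0], 0.65],
  ],
)

```text
time_s: 10.65
tool_pos: [548.6, 37.9, 45.8]
orientation: [-0.443, 0.552, -0.442, -0.551]
force: [-1.9, 0.3, 5.6]
gripper_width: 30.2
```

Request:
jog_arm(
  deltas=[
    [[0, 0, 0], [0, 0, 0], 0.8],
    [[0, 0, 0], [0, 0, 0], 1],
    [[0, 0, 0], [0, 0, 0], 1],
  ],
)

```text
time_s: 10.95
tool_pos: [548.6, 37.9, 45.9]
orientation: [-0.443, 0.552, -0.442, -0.551]
force: [-1.6, 0.6, 7.4]
gripper_width: 29.9
```

```bash
python3 - <<'E'
from h import *
go(548.8,37.9,45,12.5);I,D=snap("scene","s11");go(548.8,37.9,45,12.5)
cv2.imwrite("pics/s11c.png",cv2.resize(I[180:300,200:340],(700,600),interpolation=cv2.INTER_CUBIC)[...,::-1])
print(pose()[2]["wrist_torque"])
E
```

```text
t 10.95 tcp [548.6  37.9  45.9] d(m) [ 0.0002 -0.     -0.0009] turns [[-0.0002, 0.001, 0.0001], [0.0016, 0.0004, -3.1415]] F [-1.6  0.6  7.4] w 29.9 q6 [ 0.05  0.46  1.87  0.    0.81 -1.74]
t 11.0 tcp [548.6  37.9  45.9] d(m) [ 0.0002 -0.     -0.0009] turns [[-0.0003, 0.001, 0.0001], [0.0016, 0.0005, -3.1415]] F [-2.  -0.2  6.7] w 29.5 q6 [ 0.05  0.46  1.87  0.    0.81 -1.74]
[0.00681543 0.20429115 0.02349865]
```

Gripped (29.9 reads about 32, as the 16 mm knob read 13.8). I'll relieve the down-force by about 1 mm and slide along the rods.

Request:
jog_arm(
  deltas=[
    [[0, 0, 0.001], [0, 0, 0], 1],
    [[0.0049, 0.0011, 0.001], [0, 0, 0], 1],
    [[0.0117, 0.0026, 0.001], [0, 0, 0], 1],
    [[0.0195, 0.0043, 0.001], [0, 0, 0], 1],
    [[0.0195, 0.0043, 0.001], [0, 0, 0], 1],
  ],
)

```text
time_s: 11.5
tool_pos: [567.6, 42.1, 46.0]
orientation: [0.442, -0.551, 0.443, 0.552]
force: [-3.1, -1.3, 3.5]
gripper_width: 29.9
```

Request:
jog_arm(
  deltas=[
    [[0.0049, 0.0011, 0], [0, 0, 0], 1],
    [[0.0117, 0.0026, 0], [0, 0, 0], 1],
    [[0.0195, 0.0043, 0], [0, 0, 0], 1],
    [[0.0215, 0.0048, 0], [0, 0, 0], 1],
    [[0.0215, 0.0048, 0], [0, 0, 0], 1],
  ],
)

```text
time_s: 12.0
tool_pos: [588.7, 46.7, 46.0]
orientation: [0.442, -0.551, 0.443, 0.552]
force: [-4.1, -1.2, 4.7]
gripper_width: 29.9
```

Request:
jog_arm(
  deltas=[
    [[0.0029, 0.0006, 0], [0, 0, 0], 1],
    [[0.0059, 0.0013, 0], [0, 0, 0], 1],
    [[0.0088, 0.0019, 0], [0, 0, 0], 1],
    [[0.0088, 0.0019, 0], [0, 0, 0], 1],
  ],
)

```text
time_s: 12.4
tool_pos: [597.1, 48.6, 45.9]
orientation: [0.442, -0.551, 0.443, 0.552]
force: [-4.5, -1.8, 6.2]
gripper_width: 29.5
```

Request:
jog_arm(
  deltas=[
    [[0.002, 0.0004, 0], [0, 0, 0], 1],
    [[0.0039, 0.0009, 0], [0, 0, 0], 1],
    [[0.0059, 0.0013, 0], [0, 0, 0], 1],
    [[0.0059, 0.0013, 0], [0, 0, 0], 1],
  ],
)

```text
time_s: 12.8
tool_pos: [600.5, 49.4, 45.9]
orientation: [0.44, -0.55, 0.445, 0.553]
force: [-9.6, -3.1, 9.4]
gripper_width: 29.8
```

Request:
jog_arm(
  deltas=[
    [[0.001, 0.0002, 0], [0, 0, 0], 1],
    [[0.002, 0.0004, 0], [0, 0, 0], 1],
    [[0.0029, 0.0006, 0], [0, 0, 0], 1],
    [[0.0029, 0.0006, 0], [0, 0, 0], 1],
  ],
)

```text
time_s: 13.2
tool_pos: [602.7, 49.9, 45.9]
orientation: [0.44, -0.549, 0.445, 0.554]
force: [-11.4, -3.4, 10.2]
gripper_width: 29.8
```

Request:
jog_arm(
  deltas=[
    [[0.001, 0.0002, 0.001], [0, 0, 0], 1],
    [[0.002, 0.0004, 0.0015], [0, 0, 0], 1],
    [[0.0029, 0.0006, 0.0015], [0, 0, 0], 1],
    [[0.0029, 0.0006, 0.0015], [0, 0, 0], 1],
  ],
)

```text
time_s: 13.6
tool_pos: [606.9, 50.7, 46.1]
orientation: [0.441, -0.55, 0.444, 0.553]
force: [-5.3, -1.3, 0.6]
gripper_width: 29.8
```

Request:
jog_arm(
  deltas=[
    [[0.001, 0.0002, 0], [0, 0, 0], 1],
    [[0.002, 0.0004, 0], [0, 0, 0], 1],
    [[0.0029, 0.0006, 0], [0, 0, 0], 1],
    [[0.0029, 0.0006, 0], [0, 0, 0], 1],
  ],
)

```text
time_s: 14.0
tool_pos: [609.2, 51.3, 46.1]
orientation: [0.44, -0.55, 0.445, 0.554]
force: [-7.2, -2.0, 1.6]
gripper_width: 29.7
```

Request:
jog_arm(
  deltas=[
    [[0.001, 0.0002, 0], [0, 0, 0], 1],
    [[0.002, 0.0004, 0], [0, 0, 0], 1],
    [[0.0029, 0.0006, 0], [0, 0, 0], 1],
    [[0.0029, 0.0006, 0], [0, 0, 0], 1],
  ],
)

```text
time_s: 14.4
tool_pos: [611.6, 51.8, 46.0]
orientation: [0.44, -0.549, 0.445, 0.554]
force: [-7.9, -1.5, 2.2]
gripper_width: 29.8
```

Still moving; the hard stop should show as a stall with a rising force.

Request:
jog_arm(
  deltas=[
    [[0.001, 0.0002, 0], [0, 0, 0], 1],
    [[0.002, 0.0004, 0], [0, 0, 0], 1],
    [[0.002, 0.0004, 0], [0, 0, 0], 1],
  ],
)

```text
time_s: 14.7
tool_pos: [613.1, 52.1, 46.0]
orientation: [0.44, -0.549, 0.445, 0.554]
force: [-8.7, -3.3, 3.1]
gripper_width: 29.8
```

Request:
jog_arm(
  deltas=[
    [[0.001, 0.0002, 0], [0, 0, 0], 1],
    [[0.002, 0.0004, 0], [0, 0, 0], 1],
    [[0.002, 0.0004, 0], [0, 0, 0], 1],
  ],
)

```text
time_s: 15.0
tool_pos: [613.1, 52.1, 46.0]
orientation: [0.439, -0.548, 0.446, 0.555]
force: [-14.2, -4.3, 6.1]
gripper_width: 29.8
```

Request:
jog_arm(
  deltas=[
    [[0.001, 0.0002, 0], [0, 0, 0], 1],
    [[0.002, 0.0004, 0], [0, 0, 0], 1],
    [[0.002, 0.0004, 0], [0, 0, 0], 1],
  ],
)

```text
time_s: 15.3
tool_pos: [613.1, 52.2, 45.9]
orientation: [0.437, -0.547, 0.447, 0.556]
force: [-18.3, -4.2, 10.5]
gripper_width: 29.7
```

Request:
jog_arm(
  deltas=[
    [[0, 0, 0], [0, 0, 0], 1],
    [[0, 0, 0], [0, 0, 0], 1],
    [[0, 0, 0], [0, 0, 0], 1],
    [[0, 0, 0], [0, 0, 0], 1],
    [[0, 0, 0], [0, 0, 0], 1],
  ],
)

```text
time_s: 15.8
tool_pos: [613.1, 52.2, 45.9]
orientation: [0.437, -0.547, 0.447, 0.556]
force: [-18.4, -4.5, 9.2]
gripper_width: 29.8
```

```bash
python3 - <<'E'
from h import *
I,D=snap("scene","s12");go(612,51.2,45,12.5)
cv2.imwrite("pics/s12c.png",cv2.resize(I[190:310,190:330],(700,600),interpolation=cv2.INTER_CUBIC)[...,::-1])
E
```

```text
t 15.85 tcp [613.1  52.2  45.9] d(m) [-0.0011 -0.001  -0.0009] turns [[0.0029, -0.0192, -0.0007], [0.0301, 0.0046, 3.1408]] F [-18.   -4.5   9. ] w 29.8 q6 [ 0.07  0.55  1.69 -0.    0.92 -1.72]
```

View pics/s12c.png

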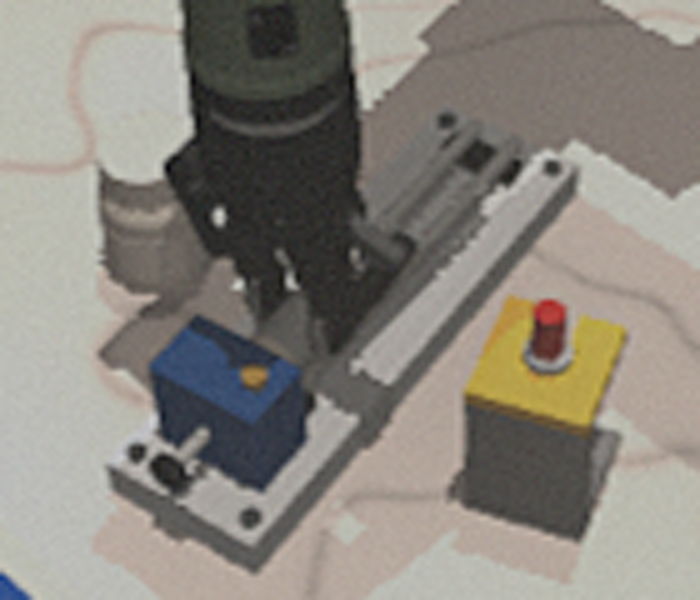

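The cartridge sits between the fingers, up against the blue block. The plunger's tail now sticks out behind the block at (195,440), which shows the nozzle is pressed in. The pin hangs in the notch (550,335) and the jar stands. The force is steady at 19 N. Handing in.

```bash
python3 -c "
from station import ctrl
print(ctrl.close_job())"
```

```text
the job is handed in; nothing more can be done
None
```

The pin is parked in the bracket and the cartridge is held against the stop block. I handed the job in at about 15.9 s.

- **Pin:** I drew the red-knobbed pin straight up and lowered it into the bracket's notch. The collar touched at the expected height, I let go, and two later pictures show it hanging upright well inside the notch.
- **Cartridge:** I pinched it and slid it about 66 mm along the rods. The tool then stopped dead at x = 613.1 mm while the push rose from 9 to 19 N. The expected home was x of about 612 mm, so it agrees within about 1 mm. The push stayed steady for the 0.5 s I watched, and the fingers were still gripping at hand-in.
- **Nozzle:** In the last picture its tail sticks out behind the blue block, so it is pressed in. I could not read its travel directly.
- **Disagreements:** The gripper reads about 2 mm narrow on both the knob and the cartridge. The pinch also left a downward load of about 9 N and a wrist tilt of about 1°, neither of which I corrected.
- **Bystanders:** In the last picture the jar stands where it was. The other four I did not measure again, but the arm went nowhere near them at low height after leaving the start.

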